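# Seat the axle in the ab wheel's hub

### The job

Fit the axle to the ab wheel: take the loose axle by its bare steel shaft, start its tip into the wheel's hub and ease it partway in, then let go, take it again further back by its rubber handle and push it home until the blue flange bears firmly against the hub all round. Feel your way: ease it in without ramming it, or the plastic hub will split. Leave the mug, the shaker, the blue collar and the ball that sits on it where they are, do not drop the axle, and let go of it at the end.

Things in the scene. Friction and masses are not known exactly. Their poses are not given: they have to be found in the camera images.
- wheel: Twin-tyre ab wheel (150 mm across, tyres 68 mm wide, orange discs), wedged immovably upright in a plywood chock on the deck. Origin: centre of the chock's underside. x runs along the bore, from the mouth side to the far side (the way the axle goes in); z up. The grey plastic hub barrel, 36 mm across and 100 mm long, stands 16 mm proud of the tyre; its axis is level, 83 mm above the deck.
- wheel_mouth (a point): Centre of the bore's open mouth, on the near end face of the hub barrel, 83 mm above the deck; same axes as the wheel, x into the bore. Bore 15.5 mm across, straight through, 100 mm long. Two rubber grip rings, 30 and 75 mm deep, squeeze the axle and drag on it by 2 to 6 N each. Firmly seated: the flange bears on the face with 10 N or more beyond the drag. Total contact force over 55 N, the rings' squeeze of about 20 N included, splits the hub.
- axle: Loose axle: bare steel tube 14 mm across, 200 mm long from flange to tip, then flange and handle behind; about 0.2 kg, centre of mass 50 to 70 mm ahead of the flange. Origin on its axis at the flange's front face; x runs along the axis towards the tip. Its tip has a 2 mm chamfer. Let go partway, it droops by up to 0.03 rad in the bore. Home when this origin meets the wheel's mouth and both x axes agree.
- handle: The axle's back end, fixed to it, same origin and axes as the axle: blue flange 40 mm across and 6 mm thick just behind the origin, then a black ribbed rubber grip 30 mm across reaching to 115 mm behind the origin (x from -6 to -115 mm).
- axle_tip (a point): Centre of the axle's chamfered front end, 200 mm ahead of the axle's origin along its x.
- rest: Light wooden rest fixed on the deck, base 300 x 70 x 10 mm, with two notched posts that carry the axle level, its centre line 62 mm above the deck and in line with the rest's x axis; the tip points to the rest's +x. Origin: centre of the underside. The posts, 16 mm thick, stand at x = +125 mm (under the shaft) and x = -105 mm (under the grip); between them the axle is free below.
- mug: White ceramic mug, 80 mm across, 95 mm high, with a handle; origin: centre of its underside. To be left alone.
- shaker: Clear shaker with black lid, 94 mm across, 194 mm high; origin: centre of its underside. To be left alone.
- collar: Blue plastic barbell collar lying flat, 76 mm across, 28 mm high, with a clamp tab at one side; origin: centre of its underside. The ball sits in its hole. To be left alone.
- ball_center (a point): Centre of the orange massage ball, 64 mm across, sitting on the collar. To be left alone.

How it is judged (in metres and radians):
On the way, in this order (a step that is already met when the one before it is completed fails the run):
1. the axle's tip is at least 40 mm inside the hub, pushed there with the hand on the bare steel ahead of the flange (x of axle_tip in the frame of wheel_mouth above 0.04 m and x of the grasp point in the frame of axle above 0.015 m and contact force between the fingers and axle above 1 N and y of axle_tip in the frame of wheel_mouth between -0.003 and 0.003 m and z of axle_tip in the frame of wheel_mouth between -0.003 and 0.003 m and angle between the x axis of axle and the x axis of wheel_mouth, either way round below 0.06 rad), for 0.1 s.
2. let go and taken again by the handle while the flange is still at least 20 mm from the hub (contact force between the fingers and handle above 1 N and x of the grasp point in the frame of axle below -0.008 m and x of axle in the frame of wheel_mouth below -0.02 m and x of axle_tip in the frame of wheel_mouth above 0.035 m), for 0.1 s.
3. pushed home: the flange within 2 mm of the hub's face and bearing on it with at least 10 N (contact force between handle and wheel above 10 N and x of axle in the frame of wheel_mouth between -0.002 and 0.002 m and y of axle in the frame of wheel_mouth between -0.003 and 0.003 m and z of axle in the frame of wheel_mouth between -0.003 and 0.003 m and angle between the x axis of axle and the x axis of wheel_mouth, either way round below 0.03 rad), for 0.1 s.
At the end, for the whole second after the job is handed in: The axle stands in the hub with its flange within 2 mm of the hub's face, centred within 3 mm and in line with the bore within 0.03 rad, released and at rest (x of axle in the frame of wheel_mouth between -0.002 and 0.002 m and y of axle in the frame of wheel_mouth between -0.003 and 0.003 m and z of axle in the frame of wheel_mouth between -0.003 and 0.003 m and angle between the x axis of axle and the x axis of wheel_mouth, either way round below 0.03 rad and linear speed of axle below 0.01 m/s and contact force between each of the arm, the fingers and axle below 0.1 N); the robot touches nothing.
It fails at once if the axle is rammed: it presses on the wheel with more than 55 N, the squeeze of the grip rings (about 20 N) included (contact force between axle and wheel above 55 N).
It fails at once if the axle is dropped to the trolley's deck (height (world z) of axle below 0.035 m).
It fails at once if the mug, shaker, collar or ball is moved by more than 15 mm (distance of any of mug, shaker, collar, ball_center from where it was at the start of the episode above 0.015 m).
It also fails if it takes over 72 s, if anything falls off the work surface, if the arm or the gripper's body presses on something with over 40 N, if the wrist force passes 120 N, or if a joint passes its speed limit or range.

### The arm

A 6-joint arm with a two-finger parallel gripper is mounted at the origin on the work surface. World frame = base frame: x ahead of the robot, y to its left, z up, the work surface at z = 0. Lengths are in mm, angles in rad, forces in N, time in s.
With the tool pointing down it reaches from about 350 to 775 mm from the base axis. Payload 7.3 kg.
Tool frame: the origin (TCP) lies at the very end of the fingers, on their centre line; the grasp point (between the pads) lies 19 mm behind it; x points along the fingers, y is the direction in which the jaws open and shut, and the axes are right-handed (so a half turn about x gives the same grasp; the last joint's range is limited). The gripper opens to 92 mm and grips with 3 to 60 N. Pads are 19 mm wide; open, the fingers measure 130 mm over their backs; the gripper's body (75 mm by 190 mm) begins 47 mm behind the grasp point.
Start: joints at [-1.259, 0.342, 1.524, -0, 1.275, -0.146], TCP at [232.061, -470.948, 226.741] pointing down, gripper open.
Joint ranges: [-2.53, 2.53], [-0.77, 2.02], [0.04, 2.7], [-1, 4.14], [0.28, 2.66], [-3.11, 3.11]. Speed limits (rad/s): [2.57, 2.57, 3.14, 3.14, 3.14, 3.14].

### API

Orientations are given as [roll, pitch, yaw] about the fixed x, y, z axes, in that order (R = Rz(yaw) Ry(pitch) Rx(roll)).
In Python, from plant import bot gives the robot as it stands.
- The arm moves only by the tool step_arm, never from a script. Its argument "targets" is a list that holds one entry, the list of rows, each a list of 4 numbers: the shift along the tool's x, y, z in m, then the turn about the tool's x in degrees. A call has exactly 5 rows; each row is the pose to reach, as a shift and turn from the pose measured when the call began, along the tool's axes at that moment; what a row does not reach only later rows make up. A row lasts 1/12 s, in which the tool goes at most 41.7 mm and 7.16 degrees, less where a joint would pass 70% of its speed; a pose out of reach is approached as far as the arm can. A call with a gripper value outside its range is refused whole. "jaw" is the closure, from 0 (fully open) to 1 (shut), set as the call begins (left out, the last holds). The fingers move at their own pace and stop on an object; the grip force is fixed at half the most. Time passes only in rows, so rows that repeat a pose let the fingers close, or fill a call up. It gives the time, the measured TCP pose, the force and the opening at its end, in the units of the state.
- bot.get_obs(): the state, without advancing time (a new reading comes with each control period).
- bot.capture(name): name is "scene" or "top" or "wrist"; returns a dict with "color" (384x512x3 uint8, red, green, blue), "depth" (384x512 float32, mm along the optical axis (not along the pixel's ray), 0 where there is no reading), "fov_y" (degrees; the focal length in pixels is half the picture's height over the tangent of half this angle, whatever the lens; pixels are square), "cx", "cy" (the principal point, pixels), "dist_coeffs" ([k1, k2, p1, p2, k3] as OpenCV has them; the pictures are not rectified), "rvec" (rotation vector, rad) and "tvec" (3), from world to camera coordinates, as OpenCV has them. Camera axes: x right, y down, z forward; pixel columns grow to the right and rows downward; lengths in mm; the calibration is good to about 2 mm. A picture is of the moment at which its call begins.
- bot.close_job(): hands the job in, once; it reports no verdict.
The state is a dict: "time": time; "joint_positions": joint angles; "dq": joint speeds; "tau": joint torques, N m; "tool_pos": TCP position; "tcp_rot": TCP orientation; "contact_force": force on the tool from outside, world axes, zero at the start; "moment": the same for the moment, N m; "grip_width": finger opening in mm.
Only numpy, scipy, OpenCV 4.12 (cv2) and the standard library are available. Lean on these libraries where they do the work, as an engineer would, in place of code of your own. Each camera call takes 0.05 s, during which the arm holds its last target. There are 200 camera calls.

## Working session

There is one attempt and no reset: what is moved stays moved. The work goes in short steps, Python scripts to look and compute and a tool call to move; the robot and the scene stay as the last step left them, time stands still between calls to the robot, and variables do not carry over. Pictures are saved under pics/ and viewed, about 8 in all and at most 12, crops included, and the job is handed in when it is done.

Besides the shell and the picture viewer there is one more tool, called as name([rows], argument=value, ...), one row to a line, values as JSON. step_arm: Moves the arm, as the interface text tells. Its arguments: {"type":"object","properties":{"targets":{"type":"array","items":{"type":"array","items":{"type":"array","items":{"type":"number"}}}},"jaw":{"type":"number"}},"required":["targets"]}

```bash
ls; mkdir -p pics; cat > h.py <<'E'
import numpy as np, cv2, pickle
from plant import bot
def cap(n):
    c=bot.capture(n); f=192/np.tan(np.radians(c['fov_y'])/2)
    c['K']=np.array([[f,0,c['cx']],[0,f,c['cy']],[0,0,1.]]); c['R']=cv2.Rodrigues(np.array(c['rvec'],float))[0]
    c['t']=np.array(c['tvec'],float).ravel(); c['d']=np.array(c['dist_coeffs'],float); return c
def save(c,name): cv2.imwrite('pics/'+name,cv2.cvtColor(c['color'],cv2.COLOR_RGB2BGR))
def rays(c,uv):
    p=cv2.undistortPoints(np.array(uv,float).reshape(-1,1,2),c['K'],c['d']).reshape(-1,2)
    return np.c_[p,np.ones(len(p))]
def onplane(c,uv,z):
    r=rays(c,uv)@c['R']; o=-c['R'].T@c['t']
    return o+r*((z-o[2])/r[:,2])[:,None]
def bydepth(c,uv):
    uv=np.array(uv).reshape(-1,2); z=c['depth'][uv[:,1].astype(int),uv[:,0].astype(int)]
    return (rays(c,uv)*z[:,None]-c['t'])@c['R']
def proj(c,P): return cv2.projectPoints(np.array(P,float).reshape(-1,1,3),np.array(c['rvec'],float),c['t'],c['K'],c['d'])[0].reshape(-1,2)
E
python3 - <<'E'
from h import *
for n in ['scene','top']:
    c=cap(n); save(c,n+'0.png'); print(n,c['fov_y'],-c['R'].T@c['t'],c['d'])
    pickle.dump({k:v for k,v in c.items()},open(n+'0.pkl','wb'))
a=cv2.imread('pics/scene0.png');b=cv2.imread('pics/top0.png')
print(bot.get_obs())
E
```

```text
pics
scene 47.28496552937022 [1006.26927339  422.52679869  979.09330231] [0.01408634 0.         0.         0.         0.        ]
top 54.545954373496045 [474.5353678   18.26788066 982.37125811] [-0.09188951  0.          0.          0.          0.        ]
{'time': 0.1, 'joint_positions': array([-1.25900400e+00,  3.42631967e-01,  1.52487996e+00, -2.93400531e-05,
        1.27541314e+00, -1.46000872e-01]), 'dq': array([ 1.67565700e-03, -1.41941651e-03, -1.33604153e-03,  5.63039551e-05,
       -2.13334190e-03, -7.08234778e-04]), 'tau': array([ 1.80075902e-03, -4.32004917e+01, -2.44693905e+01,  7.19676842e-02,
        5.25003928e-02, -4.37279346e-05]), 'tool_pos': array([ 231.93714452, -470.59888903,  226.1399018 ]), 'tcp_rot': array([-1.69574241,  1.56946361,  1.90365201]), 'contact_force': array([-0.308532  , -0.41987597, -0.02840635]), 'moment': array([ 0.02139589,  0.08133794, -0.02671108]), 'grip_width': 91.99076651624578}
```

View pics/scene0.png

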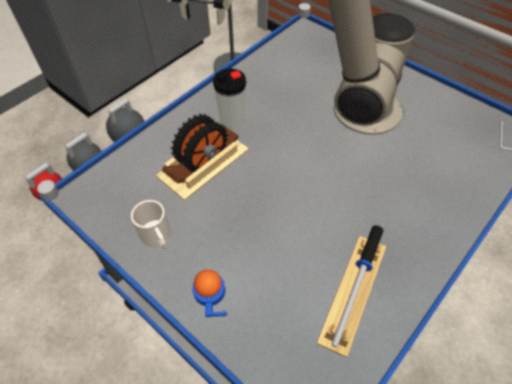

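View pics/top0.png

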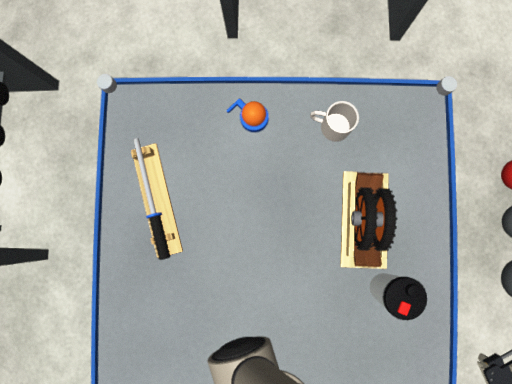

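The scene view shows the axle at (365,265) on its rest, the wheel at (205,145), and the mug, ball and shaker. In the top view the axle runs from its tip at (138,142) to the handle end at (164,256). The hub mouth is at about (353,218), facing left (+y).

```bash
python3 - <<'E'
from h import *
c=pickle.load(open('top0.pkl','rb')); im=c['color']; hsv=cv2.cvtColor(im,cv2.COLOR_RGB2HSV)
H,S,V=[hsv[...,i].astype(int) for i in range(3)]
roi=np.zeros(H.shape,bool); roi[130:268,125:190]=1
def line(m,z,n):
    v,u=np.nonzero(m); P=onplane(c,np.c_[u,v],z)[:,:2]; mu=P.mean(0); w,U=np.linalg.eigh(np.cov((P-mu).T)); d=U[:,1]*np.sign(U[0,1]); s=(P-mu)@d
    print(n,len(u),mu.round(1),d.round(4),'ang',np.degrees(np.arctan2(d[1],d[0])).round(2),(mu+d*s.min()).round(1),(mu+d*s.max()).round(1))
blk=roi&(V<60); line(blk,75,'black')
blue=roi&(H>100)&(H<125)&(S>150); line(blue,75,'blue')
# shaft: in roi, low saturation bright between flange and tip
D=c['depth']; v,u=np.nonzero(roi); P=bydepth(c,np.c_[u,v]); hi=(P[:,2]>45)
m=np.zeros_like(roi); m[v[hi],u[hi]]=1
sh=m&(S<70)&(V>90); sh[212:]=0; line(sh,66,'shaft'); 
print('z of high',np.percentile(P[hi,2],[10,50,90]), 'deck z',np.median(bydepth(c,[[250,250],[300,200],[220,180]])[:,2]))
# wheel
roi2=np.zeros(H.shape,bool); roi2[160:280,335:410]=1
v,u=np.nonzero(roi2); P=bydepth(c,np.c_[u,v]); 
for lo,hi_ in [(8,50),(75,110),(110,175)]:
    k=(P[:,2]>lo)&(P[:,2]<hi_); Q=P[k]; print(lo,k.sum(),Q.min(0).round(),Q.max(0).round(),cv2.minAreaRect(Q[:,:2].astype(np.float32)))
k=(P[:,2]>85)&(P[:,2]<108)&(P[:,1]>-175); 
tyr=roi2&(V<45); 
v,u=np.nonzero(tyr); Q=bydepth(c,np.c_[u,v]); Q=Q[Q[:,2]>100]; print('tyre',cv2.minAreaRect(Q[:,:2].astype(np.float32)),Q[:,2].max())
big=cv2.resize(im[150:290,325:435],None,fx=5,fy=4.2857,interpolation=cv2.INTER_CUBIC)[...,::-1]
s=pickle.load(open('scene0.pkl','rb'))['color'][100:200,150:255]
big2=cv2.resize(s,(600,600),interpolation=cv2.INTER_CUBIC)[...,::-1]
cv2.imwrite('pics/crop.png',cv2.resize(np.hstack([cv2.resize(big,(400,510)),cv2.resize(big2,(400,381+129))]),(800,510)))
for n,uv in [('ball',(254,115)),('mug',(341,118)),('shk',(405,298))]: print(n,bydepth(c,[uv]).round())
E
```

```text
black 440 [446.8 283.3] [0.9621 0.2727] ang 15.83 [396.1 268.9] [497.8 297.7]
blue 36 [501.1 299.3] [ 0.2445 -0.9697] ang -75.85 [496.9 316.1] [505.2 283.1]
shaft 427 [604.6 328.5] [0.9653 0.2611] ang 15.14 [505.5 301.7] [698.4 353.9]
z of high [61.43520746 69.39240007 77.26276641] deck z -0.8130795107964383
8 1966 [ 344. -300.    8.] [ 653. -173.   50.] ((498.55560302734375, -235.58685302734375), (121.07608032226562, 307.947509765625), 88.15191650390625)
75 701 [ 353. -288.   75.] [ 575. -185.  110.] ((463.884033203125, -233.52297973632812), (225.83355712890625, 90.87028503417969), 4.866806507110596)
110 1521 [ 358. -295.  110.] [ 568. -201.  175.] ((462.9061279296875, -241.08236694335938), (213.2802276611328, 84.45706939697266), 7.022094249725342)
tyre ((453.9606628417969, -132.74072265625), (213.07510375976562, 295.2240905761719), 6.646918296813965) 982.3712581070081
ball [[754.  55.  76.]]
mug [[ 770. -177.    4.]]
shk [[ 324. -282.  172.]]
```

View pics/crop.png

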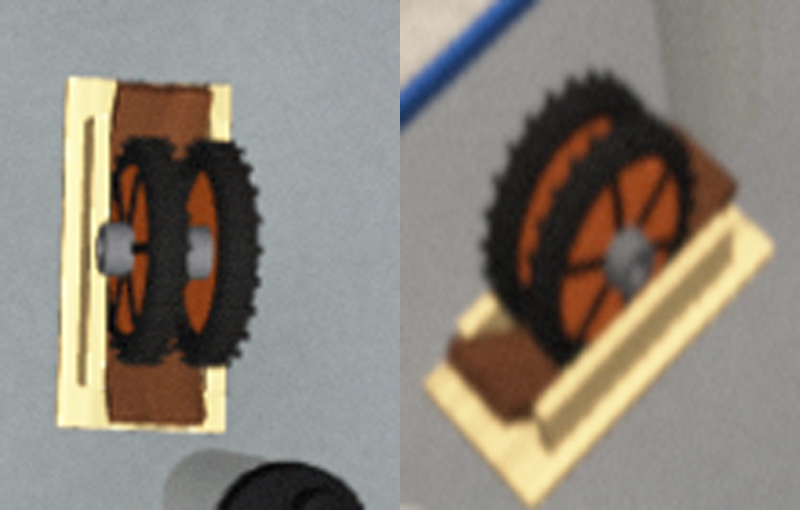

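The crop confirms the hub mouth on the left, at about top pixel (352,218), with a low plywood rail in front of it. I'll look at the hub from above with the wrist camera, on the way to the axle.

```bash
cat >> h.py <<'E'
from scipy.spatial.transform import Rotation as Ro
def pose():
    o=bot.get_obs(); R=Ro.from_euler('xyz',o['tcp_rot']).as_matrix(); th=np.degrees(np.arctan2(R[1,2],R[0,2])); return o,R,th
def goal(x,y,z,th):
    o,R,t=pose(); s=R.T@(np.array([x,y,z])-o['tool_pos'])/1000
    print('t',round(o['time'],2),'tcp',o['tool_pos'].round(1),'th',t.round(2),'F',o['contact_force'].round(1),'w',round(o['grip_width'],1),'SHIFT',s.round(4),'TURN',round(-((th-t+180)%360-180),2),'tilt',R[:,0].round(4))
E
python3 - <<'E'
from h import *
goal(440,-90,300,-90)
c=cap('wrist'); o,R,t=pose(); print('cam in tool',R.T@(-c['R'].T@c['t']-o['tool_pos']),'\n',(c['R']@R).round(3), c['fov_y'],c['d'])
E
```

```text
t 0.1 tcp [ 231.9 -470.6  226.1] th -153.77 F [-0.3 -0.4 -0. ] w 92.0 SHIFT [-0.0735 -0.2495 -0.3549] TURN -63.77 tilt [-4.0e-04  1.3e-03 -1.0e+00]
cam in tool [-158.96750927   -1.31878709  -71.35981727] 
 [[-0.     1.    -0.   ]
 [-0.264  0.     0.964]
 [ 0.964  0.     0.264]] 66.33578687894762 [-0.07401469  0.          0.          0.          0.        ]
```

step_arm([
  [[-0.035,0,0,-7],[-0.07,-0.01,-0.015,-14],[-0.0735,-0.03,-0.045,-21],[-0.0735,-0.05,-0.073,-28],[-0.0735,-0.072,-0.103,-35]],
])

```text
time: 0.57
tool_pos: [292.9, -359.9, 300.1]
tcp_rot: [3.007, 1.571, 0.939]
contact_force: [0.0, -0.3, -0.4]
grip_width: 91.6
```

```bash
python3 -c "
from h import *
goal(450,-60,240,-90)"
```

```text
t 0.57 tcp [ 292.9 -359.9  300.1] th -118.5 F [ 0.  -0.3 -0.4] w 91.6 SHIFT [ 0.0602 -0.005  -0.3385] TURN -28.5 tilt [ 2.e-04  2.e-04 -1.e+00]
```

step_arm([
  [[0,0,-0.04,-7],[0,-0.001,-0.08,-14],[0,-0.002,-0.12,-21],[0,-0.003,-0.16,-28],[0,-0.003,-0.2,-28.5]],
])

```text
time: 0.98
tool_pos: [385.9, -180.7, 300.2]
tcp_rot: [2.642, 1.571, 1.077]
contact_force: [0.6, -0.8, -0.1]
grip_width: 92.3
```

```bash
python3 -c "
from h import *
goal(450,-60,240,-90)"
```

```text
t 0.98 tcp [ 385.9 -180.7  300.2] th -89.65 F [ 0.6 -0.8 -0.1] w 92.3 SHIFT [ 0.0602  0.0649 -0.1203] TURN 0.35 tilt [ 1.e-04  2.e-04 -1.e+00]
```

step_arm([
  [[0.012,0.015,-0.028,0],[0.026,0.03,-0.056,0],[0.044,0.05,-0.09,0],[0.06,0.065,-0.12,0],[0.06,0.065,-0.12,0]],
])

```text
time: 1.4
tool_pos: [450.2, -55.0, 237.1]
tcp_rot: [-2.313, 1.565, 2.411]
contact_force: [-1.3, -0.0, -0.8]
grip_width: 91.8
```

```bash
python3 - <<'E'
from h import *
goal(450,-60,240,-90)
c=cap('wrist'); save(c,'w1.png'); pickle.dump(c,open('w1.pkl','wb'))
P=np.array([[460,-185,83],[460,-185,101]]);print(proj(c,P))
E
```

```text
t 1.4 tcp [450.2 -55.  237.1] th -89.37 F [-1.3 -0.  -0.8] w 91.8 SHIFT [-0.0029 -0.0002  0.005 ] TURN 0.63 tilt [-0.0044  0.0039 -1.    ]
[[261.07709065 285.77389874]
 [261.39950036 294.44678431]]
```

View pics/w1.png

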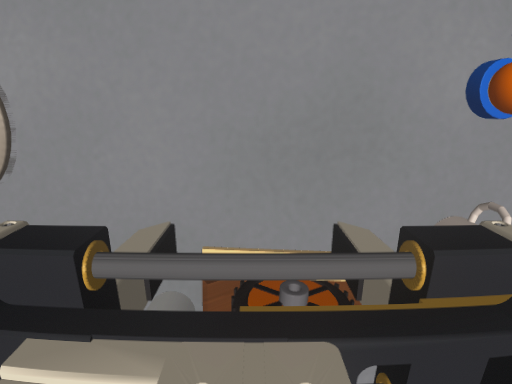

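The wrist view shows the hub end face and bore between the gripper bars at about (293,288). The gripper hides the lower part of the picture. I'll zoom in for the bore centre and measure the bore direction from the straight edges of the chock.

```bash
python3 - <<'E'
from h import *
c=pickle.load(open('w1.pkl','rb')); im=c['color']
crop=im[272:312,268:320]
cv2.imwrite('pics/hub.png',cv2.resize(crop,None,fx=12,fy=12,interpolation=cv2.INTER_CUBIC)[...,::-1])
hsv=cv2.cvtColor(im,cv2.COLOR_RGB2HSV)
# top: plywood of the chock
t=pickle.load(open('top0.pkl','rb')); h=cv2.cvtColor(t['color'],cv2.COLOR_RGB2HSV).astype(int)
m=(h[...,0]>15)&(h[...,0]<35)&(h[...,1]>50)&(h[...,2]>170)
rows=np.arange(178,263); L=[]
for r in rows:
    u=np.nonzero(m[r,335:400])[0]
    if len(u): L.append((335+u.min(),r))
P=onplane(t,L,5)[:,:2]; 
vx,vy,x0,y0=cv2.fitLine(P.astype(np.float32),cv2.DIST_HUBER,0,.01,.01).ravel(); print('left edge dir',np.degrees(np.arctan2(vy,vx)),x0,y0)
# tyres' front: orange hub etc. far/near ends of board -> centre x
v,u=np.nonzero(m[150:290,335:352]); A=onplane(t,np.c_[u+335,v+150],10); print('board x range',A[:,0].min(),A[:,0].max())
# wrist edge of the wood, rows 245-256
L=[]
hh=hsv.astype(int)
for uu in range(210,330):
    col=(hh[235:262,uu,0]>12)&(hh[235:262,uu,0]<35)&(hh[235:262,uu,1]>60)
    vv=np.nonzero(col)[0]
    if len(vv): L.append((uu,235+vv.min()))
P=onplane(c,L,5)[:,:2]; vx,vy,x0,y0=cv2.fitLine(P.astype(np.float32),cv2.DIST_HUBER,0,.01,.01).ravel(); print('wrist edge dir',np.degrees(np.arctan2(vy,vx)),x0,y0,len(L))
# hub in top view
for uv in [(352,218),(352,211),(352,225.5)]: print(onplane(t,[uv],95).round(1))
E
```

```text
left edge dir -1.8181756 488.43597 -177.00252
board x range 374.19868799610543 625.1803345134672
wrist edge dir -1.7412655 473.85178 -174.07744 120
[[ 499.  -183.2   95. ]]
[[ 515.7 -183.3   95. ]]
[[ 481.2 -183.2   95. ]]
```

View pics/hub.png

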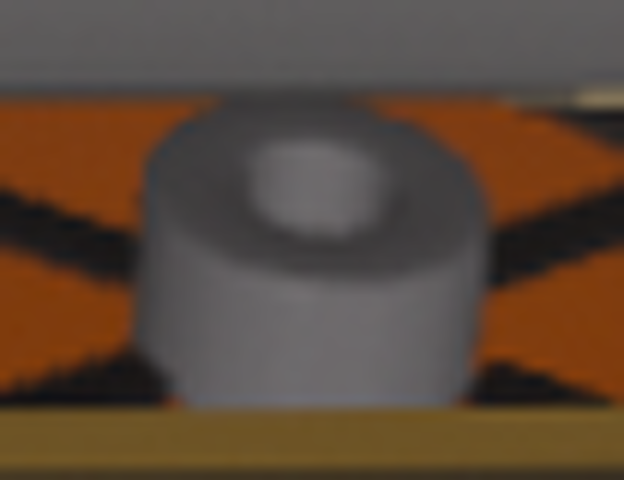

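The bore centre is at about wrist pixel (293.9,287.1). The bore ellipse and the face outline give the same centre. Both views give a chock edge heading of -1.8°, so the bore heads -91.8°.

```bash
python3 - <<'E'
from h import *
c=pickle.load(open('w1.pkl','rb'))
print('mouth',onplane(c,[(293.9,287.1)],83), 'barrel width', np.diff(onplane(c,[(268+145/12-.5,287),(268+490/12-.5,287)],83)[:,0]))
goal(560,315,230,15)
E
```

```text
mouth [[ 500.14637172 -186.50442004   83.        ]] barrel width [35.22316022]
t 1.45 tcp [449.8 -57.4 238.4] th -89.36 F [-1.2 -0.8  0.5] w 91.9 SHIFT [ 0.0087  0.1143 -0.3712] TURN -104.36 tilt [-0.0037  0.0018 -1.    ]
```

step_arm([
  [[0,0.011,-0.036,-7],[0,0.022,-0.072,-14],[0,0.033,-0.108,-21],[0,0.044,-0.144,-28],[0,0.056,-0.18,-35]],
])

```text
time: 1.87
tool_pos: [504.2, 123.6, 239.2]
tcp_rot: [-2.653, 1.568, 2.686]
contact_force: [0.7, -0.7, 1.0]
grip_width: 92.2
```

```bash
python3 -c "
from h import *
goal(563,317,200,15.3)"
```

```text
t 1.87 tcp [504.2 123.6 239.2] th -54.09 F [ 0.7 -0.7  1. ] w 92.2 SHIFT [ 0.0393  0.161  -0.1221] TURN -69.39 tilt [-0.0028  0.0014 -1.    ]
```

step_arm([
  [[0.01,0.03,-0.022,-7],[0.02,0.06,-0.044,-14],[0.03,0.09,-0.068,-21],[0.035,0.12,-0.09,-28],[0.039,0.15,-0.113,-35]],
])

```text
time: 2.28
tool_pos: [560.1, 303.4, 200.0]
tcp_rot: [-2.992, 1.568, 2.963]
contact_force: [1.5, 0.3, 1.1]
grip_width: 91.8
```

```bash
python3 -c "
from h import *
goal(563,317,130,15.3)"
```

```text
t 2.28 tcp [560.1 303.4 200. ] th -18.82 F [1.5 0.3 1.1] w 91.8 SHIFT [ 0.07    0.0138 -0.0014] TURN -34.12 tilt [-3.1e-03  6.0e-04 -1.0e+00]
```

step_arm([
  [[0.01,0.005,0,-7],[0.025,0.009,0,-14],[0.04,0.013,-0.001,-21],[0.055,0.014,-0.0014,-28],[0.07,0.014,-0.0014,-34.1]],
])

```text
time: 2.7
tool_pos: [563.8, 316.2, 129.6]
tcp_rot: [2.72, 1.568, 2.992]
contact_force: [1.0, -0.8, 0.2]
grip_width: 92.0
```

step_arm([
  [[0,0,0,0],[0,0,0,0],[0,0,0,0],[0,0,0,0],[0,0,0,0]],
])

```text
time: 3.12
tool_pos: [564.5, 316.1, 130.9]
tcp_rot: [1.82, 1.57, 2.091]
contact_force: [-0.5, -0.1, -0.0]
grip_width: 91.5
```

```bash
python3 - <<'E'
from h import *
goal(563,317,43,15.3)
c=cap('wrist'); im=c['color'].copy(); pickle.dump(c,open('w2.pkl','wb'))
d=np.array([np.cos(np.radians(15.3)),np.sin(np.radians(15.3)),0]); o=np.array([505,301,62.])
for s in (-115,-60,0,60):
    p=proj(c,[o+s*d])[0]; print(s,p.round(1)); cv2.circle(im,tuple(int(x) for x in p.round()),2,(0,255,0),-1)
cv2.imwrite('pics/w2.png',im[...,::-1])
E
```

```text
t 3.12 tcp [564.5 316.1 130.9] th 15.5 F [-0.5 -0.1 -0. ] w 91.5 SHIFT [ 0.0879  0.0011 -0.0012] TURN 0.2 tilt [-6.0e-04  1.1e-03 -1.0e+00]
-115 [254.2 -41.7]
-60 [253.9  41.3]
0 [253.6 125.9]
60 [253.3 201.4]
```

View pics/w2.png

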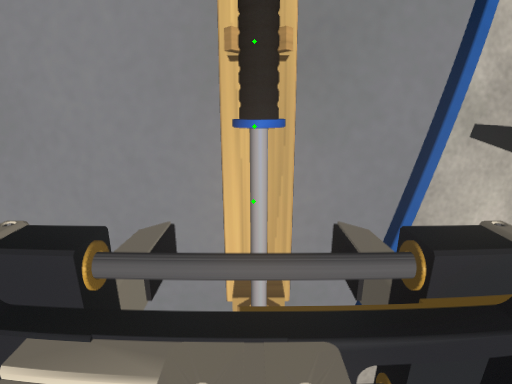

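The shaft is centred at u≈259 and runs straight down the picture. My prediction was 253.5, and the jaw midpoint is about 254, so the axle lies about 4 mm towards +tool y. The flange is at v≈124 against 126 predicted, which is fine.

step_arm([
  [[0.018,0.0035,-0.001,0],[0.036,0.0035,-0.001,0],[0.056,0.0035,-0.001,0],[0.075,0.0035,-0.001,0],[0.087,0.0035,-0.001,0]],
])

```text
time: 3.58
tool_pos: [561.7, 319.2, 42.3]
tcp_rot: [2.703, 1.568, 2.973]
contact_force: [-0.9, 0.2, 0.1]
grip_width: 91.7
```

step_arm([
  [[0,0,0,0],[0,0,0,0],[0,0,0,0],[0,0,0,0],[0,0,0,0]],
], jaw=1)

```text
time: 4.0
tool_pos: [562.4, 319.5, 43.6]
tcp_rot: [1.6, 1.569, 1.871]
contact_force: [-0.4, -0.7, 0.5]
grip_width: 63.1
```

step_arm([
  [[0,0,0,0],[0,0,0,0],[0,0,0,0],[0,0,0,0],[0,0,0,0]],
])

```text
time: 4.42
tool_pos: [562.4, 319.5, 43.6]
tcp_rot: [1.549, 1.57, 1.819]
contact_force: [0.1, -0.4, 0.6]
grip_width: 29.9
```

```bash
python3 -c "
from h import *
goal(563,317,140,15.3)"
```

```text
t 4.42 tcp [562.4 319.5  43.6] th 15.49 F [ 0.1 -0.4  0.6] w 29.9 SHIFT [-0.0964 -0.0024 -0.0001] TURN 0.19 tilt [-3.0e-04  1.3e-03 -1.0e+00]
```

step_arm([
  [[0,0,0,0],[0,0,0,0],[0,0,0,0],[0,0,0,0],[0,0,0,0]],
])

```text
time: 4.83
tool_pos: [562.3, 319.7, 43.6]
tcp_rot: [1.539, 1.569, 1.81]
contact_force: [-0.5, 0.7, -0.1]
grip_width: 12.8
```

step_arm([
  [[0,0,0,0],[0,0,0,0],[-0.005,0,0,0],[-0.01,0,0,0],[-0.02,0,0,0]],
])

```text
time: 5.25
tool_pos: [561.7, 319.2, 63.1]
tcp_rot: [2.712, 1.568, 2.982]
contact_force: [-0.2, -0.1, -3.2]
grip_width: 13.1
```

step_arm([
  [[-0.02,0,0,0],[-0.04,0,0,0],[-0.06,0,0,0],[-0.07,0,0,0],[-0.07,0,0,0]],
])

```text
time: 5.67
tool_pos: [563.3, 319.7, 136.6]
tcp_rot: [0.478, 1.567, 0.748]
contact_force: [0.4, 0.4, -1.8]
grip_width: 13.0
```

```bash
python3 - <<'E'
from h import *
m=np.array([500,-186.5]); h=np.radians(-91.8); d=np.array([np.cos(h),np.sin(h)])
p=m-d*(140+60); print(p); goal(p[0],p[1],150,-91.8)
E
```

```text
[506.28215182  13.40131207]
t 5.67 tcp [563.3 319.7 136.6] th 15.49 F [ 0.4  0.4 -1.8] w 13.0 SHIFT [-0.0144 -0.2799 -0.1367] TURN 107.29 tilt [ 0.0028  0.0026 -1.    ]
```

step_arm([
  [[0,-0.02,-0.01,6],[0,-0.04,-0.02,13],[-0.005,-0.065,-0.03,20],[-0.01,-0.09,-0.043,27],[-0.014,-0.115,-0.055,34]],
])

```text
time: 6.08
tool_pos: [539.9, 193.0, 149.3]
tcp_rot: [1.454, 1.568, 1.126]
contact_force: [0.7, -0.4, -1.8]
grip_width: 13.2
```

```bash
python3 -c "
from h import *
goal(506,13,150,-91.8)"
```

```text
t 6.08 tcp [539.9 193.  149.3] th -18.83 F [ 0.7 -0.4 -1.8] w 13.2 SHIFT [-0.0011 -0.1813  0.026 ] TURN 72.97 tilt [ 0.001   0.0021 -1.    ]
```

step_arm([
  [[0,-0.02,0.003,7],[0,-0.04,0.006,14],[0,-0.06,0.009,21],[0,-0.08,0.012,28],[0,-0.1,0.015,35]],
])

```text
time: 6.5
tool_pos: [520.9, 92.4, 148.0]
tcp_rot: [2.912, 1.569, 1.966]
contact_force: [1.5, -0.2, -1.9]
grip_width: 13.1
```

```bash
python3 -c "
from h import *
goal(506,13,150,-91.8)"
```

```text
t 6.5 tcp [520.9  92.4 148. ] th -54.18 F [ 1.5 -0.2 -1.9] w 13.1 SHIFT [-0.0021 -0.0586  0.0557] TURN 37.62 tilt [-8.e-04  2.e-03 -1.e+00]
```

step_arm([
  [[0,-0.015,0.014,7],[0,-0.03,0.028,14],[0,-0.045,0.042,21],[0,-0.055,0.053,28],[0,-0.0586,0.0557,35]],
])

```text
time: 6.92
tool_pos: [505.1, 10.9, 147.0]
tcp_rot: [-2.116, 1.568, 2.602]
contact_force: [0.9, -0.5, -1.5]
grip_width: 12.9
```

```bash
python3 -c "
from h import *
goal(506,13,64,-91.8)"
```

```text
t 6.92 tcp [505.1  10.9 147. ] th -89.63 F [ 0.9 -0.5 -1.5] w 12.9 SHIFT [ 0.083   0.0011 -0.0019] TURN 2.17 tilt [-0.0025  0.0015 -1.    ]
```

step_arm([
  [[0.015,0.001,-0.001,2.2],[0.035,0.001,-0.002,2.2],[0.055,0.001,-0.002,2.2],[0.075,0.001,-0.002,2.2],[0.082,0.001,-0.002,2.2]],
])

```text
time: 7.33
tool_pos: [503.6, 13.2, 61.9]
tcp_rot: [-1.799, 1.562, 2.881]
contact_force: [-0.4, 0.2, -2.0]
grip_width: 12.7
```

step_arm([
  [[0,0,0,0],[0,0,0,0],[0,0,0,0],[0,0,0,0],[0,0,0,0]],
])

```text
time: 7.75
tool_pos: [504.3, 13.2, 62.8]
tcp_rot: [-1.841, 1.564, 2.84]
contact_force: [-0.5, 0.0, -2.4]
grip_width: 12.8
```

```bash
python3 - <<'E'
from h import *
goal(506,13,64.6,-91.8)
for n in ('top','scene'):
    c=cap(n); pickle.dump(c,open(n+'1.pkl','wb'))
    m=proj(c,[[500,-186.5,83]])[0]; print(n,m)
    u0,v0=(270,180) if n=='top' else (int(m[0])-20,int(m[1])-40)
    w,h=(120,70) if n=='top' else (110,90)
    cr=cv2.resize(c['color'][v0:v0+h,u0:u0+w],(780,int(780*h/w)),interpolation=cv2.INTER_CUBIC); print(u0,v0,780/w)
    cv2.imwrite(f'pics/{n}1.png',cv2.resize(cr,None,fx=.75,fy=.75)[...,::-1] if n=='scene' else cr[...,::-1])
a=cv2.imread('pics/top1.png');b=cv2.imread('pics/scene1.png')
b=cv2.resize(b,(390,int(390*b.shape[0]/b.shape[1])));a=cv2.resize(a,(620,362))
E
```

```text
t 7.75 tcp [504.3  13.2  62.8] th -91.84 F [-0.5  0.  -2.4] w 12.8 SHIFT [-0.0018  0.0017  0.0001] TURN -0.04 tilt [-0.0062  0.0019 -1.    ]
top [352.21668088 217.73454287]
270 180 6.5
scene [211.91543415 153.32333189]
191 113 7.090909090909091
```

View pics/top1.png

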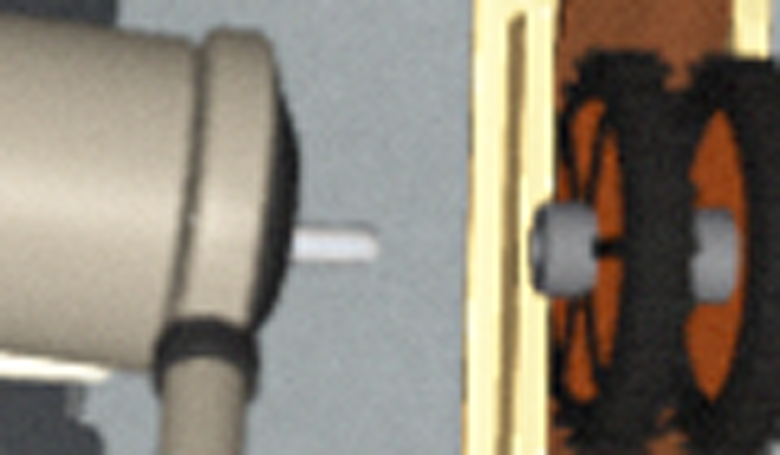

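View pics/scene1.png

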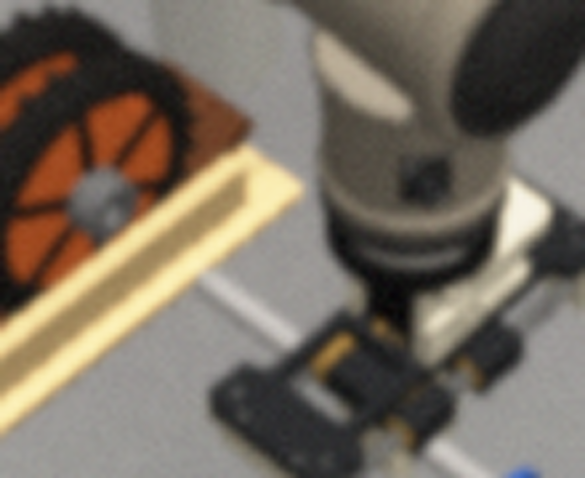

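Top view: the tip is at about (328.2,217.5) and the hub barrel axis at v≈218.5. Scene view: the tip is at about (229,165.5). I'll now intersect these rays and compare them with the mouth.

```bash
python3 - <<'E'
from h import *
t=pickle.load(open('top1.pkl','rb')); s=pickle.load(open('scene1.pkl','rb'))
# shaft pixels in the top view
im=t['color'].astype(int); L=[]
for u in range(317,327):
    col=im[205:232,u].mean(1); bg=np.median(col); w=np.clip(col-bg-15,0,None); L.append((u,205+(w*np.arange(27)).sum()/w.sum()))
P=onplane(t,L,83); print('shaft top',P[[0,-1]].round(1),np.polyfit(P[:,1],P[:,0],1))
print('tip top',onplane(t,[(328.0,L[-1][1])],83))
# hub barrel in top: grey columns 353..360, edges vs orange
hs=cv2.cvtColor(t['color'],cv2.COLOR_RGB2HSV).astype(int); 
for u in (353,355,357,359):
    g=np.nonzero((hs[205:232,u,1]<60)&(hs[205:232,u,2]>60))[0]+205; print(u,g.min(),g.max(),onplane(t,[(u,(g.min()+g.max())/2)],90).round(1))
cs=-s['R'].T@s['t']
tt=onplane(t,[(328.0,L[-1][1])],83)[0]
def tri(a,b):
    o1=-t['R'].T@t['t'];d1=(rays(t,[a])@t['R'])[0];d2=(rays(s,[b])@s['R'])[0]
    k=np.linalg.lstsq(np.c_[d1,-d2],cs-o1,rcond=None)[0]; A,B=o1+k[0]*d1,cs+k[1]*d2; print('tri',A.round(1),B.round(1))
tri((328,L[-1][1]),(229,165.5))
for z in (77,80,83,86): print(z,proj(s,[[tt[0],tt[1],z]]).round(1))
E
```

```text
shaft top [[ 500.  -101.2   83. ]
 [ 499.4 -122.9   83. ]] [1.76036162e-02 5.01747435e+02]
tip top [[ 499.4570615  -127.77577563   83.        ]]
353 207 224 [[ 505.2 -186.8   90. ]]
355 211 224 [[ 500.4 -191.6   90. ]]
357 211 225 [[ 499.3 -196.5   90. ]]
359 211 225 [[ 499.3 -201.3   90. ]]
tri [ 499.6 -128.6   78.2] [ 497.5 -125.8   77.7]
77 [[228.  165.7]]
80 [[227.9 165. ]]
83 [[227.8 164.3]]
86 [[227.8 163.5]]
```

The shaft's extension passes about 2 mm to the -x side of the hub axis, and about 2 mm low. That agrees with the TCP offset from goal (1.7 and 1.8 mm). I'll correct both, then close up.

step_arm([
  [[-0.0018,0.0018,0,0],[-0.0018,0.0018,0.01,0],[-0.0018,0.0018,0.025,0],[-0.0018,0.0018,0.04,0],[-0.0018,0.0018,0.048,0]],
])

```text
time: 8.27
tool_pos: [504.5, -36.7, 64.5]
tcp_rot: [-1.761, 1.564, 2.918]
contact_force: [-0.1, 0.7, -2.0]
grip_width: 12.8
```

step_arm([
  [[0,0,0,0],[0,0,0,0],[0,0,0,0],[0,0,0,0],[0,0,0,0]],
])

```text
time: 8.68
tool_pos: [504.5, -36.1, 64.5]
tcp_rot: [-1.778, 1.564, 2.903]
contact_force: [-0.4, 0.5, -1.3]
grip_width: 12.9
```

```bash
cat >> h.py <<'E'
def along(s,z=64.6,th=-91.8,dx=0):  # s = grasp point x in mouth frame
    h=np.radians(th); o,R,t=pose(); d=np.array([np.cos(h),np.sin(h)]); r=o['tool_pos'][:2]-np.array([500,-186.5])
    print('grasp s',(r@d).round(1),'lateral(+x)',(r@[-d[1],d[0]]).round(2)); p=np.array([500+dx,-186.5])+s*d; goal(p[0],p[1],z,th)
E
python3 - <<'E'
from h import *
along(-145)
t=cap('top'); im=t['color'].astype(int); L=[]
for u in range(336,350):
    col=im[205:232,u].mean(1); print(u,col[4:22].astype(int))
print(proj(t,[[500,-186.5,83],[502,-140,83]]))
E
```

```text
grasp s -150.5 lateral(+x) -0.26
t 8.68 tcp [504.5 -36.1  64.5] th -91.83 F [-0.4  0.5 -1.3] w 12.9 SHIFT [-0.0001  0.0003  0.0055] TURN -0.03 tilt [-0.0063  0.0015 -1.    ]
336 [183 186 189 198 200 203 208 211 212 209 204 201 193 192 193 190 186 186]
337 [186 185 189 193 198 201 203 208 208 206 204 196 191 194 189 191 186 186]
338 [178 184 185 187 194 197 199 205 206 203 199 194 193 191 191 189 187 186]
339 [183 184 184 188 192 191 197 200 201 202 198 196 189 187 185 185 179 164]
340 [183 182 184 185 190 193 196 202 197 195 195 193 178 168 156 142 115  93]
341 [180 184 182 181 185 187 193 191 192 176 166 148 127 106  83  70  64  47]
342 [180 181 184 179 170 166 157 148 133 106  87  76  65  56  51  41  38  36]
343 [161 146 141 132 116 105  86  78  65  55  49  44  39  35  26  32  62 118]
344 [ 84  75  68  66  55  54  52  45  43  37  31  31  38  58  80 112 193 232]
345 [ 48  42  38  42  36  31  33  31  31  46  50  70 113 191 230 233 235 234]
346 [ 37  30  31  36  39  42  49  79  96 152 160 175 227 233 235 233 234 233]
347 [ 54  54  64  87  90  90 121 174 204 217 205 163 143 138 138 138 139 134]
348 [106 109 109 110 111 109  94 126 157 170 164 131 104 100 104 110 111 111]
349 [136 136 137 137 135 131 130 130 119 111 114 113 113 114 117 143 146 148]
[[352.21668088 217.73454287]
 [333.05096249 216.70645202]]
```

step_arm([
  [[0,0.0006,0.001,0],[0,0.0006,0.0025,0],[0,0.0006,0.004,0],[0,0.0006,0.0055,0],[0,0.0006,0.007,0]],
])

```text
time: 9.15
tool_pos: [504.8, -43.4, 64.5]
tcp_rot: [-1.762, 1.564, 2.918]
contact_force: [-0.3, 0.3, -2.9]
grip_width: 13.3
```

step_arm([
  [[0,0,0.001,0],[0,0,0.002,0],[0,0,0.003,0],[0,0,0.004,0],[0,0,0.005,0]],
])

```text
time: 9.57
tool_pos: [504.7, -48.5, 64.5]
tcp_rot: [-1.767, 1.564, 2.913]
contact_force: [0.7, -0.0, -2.9]
grip_width: 13.2
```

step_arm([
  [[0,0,0.001,0],[0,0,0.002,0],[0,0,0.003,0],[0,0,0.004,0],[0,0,0.004,0]],
])

```text
time: 9.98
tool_pos: [504.5, -52.6, 64.5]
tcp_rot: [-1.766, 1.564, 2.914]
contact_force: [0.1, 0.7, -2.1]
grip_width: 12.6
```

```bash
python3 -c "
from h import *
along(-130)"
```

```text
grasp s -133.9 lateral(+x) 0.34
t 9.98 tcp [504.5 -52.6  64.5] th -91.84 F [ 0.1  0.7 -2.1] w 12.6 SHIFT [-0.0001 -0.0003  0.0039] TURN -0.04 tilt [-0.0063  0.0014 -1.    ]
```

step_arm([
  [[0,0,0.0015,0],[0,0,0.003,0],[0,0,0.0045,0],[0,0,0.006,0],[0,0,0.0075,0]],
])

```text
time: 10.4
tool_pos: [504.3, -60.3, 64.4]
tcp_rot: [-1.759, 1.564, 2.921]
contact_force: [-0.1, 0.1, -2.3]
grip_width: 13.0
```

step_arm([
  [[0,0,0.0015,0],[0,0,0.003,0],[0,0,0.0045,0],[0,0,0.006,0],[0,0,0.0075,0]],
])

```text
time: 10.82
tool_pos: [504.1, -67.9, 64.4]
tcp_rot: [-1.763, 1.564, 2.917]
contact_force: [0.4, -0.8, -1.8]
grip_width: 12.9
```

```bash
python3 -c "
from h import *
along(-100)"
```

```text
grasp s -118.6 lateral(+x) 0.35
t 10.82 tcp [504.1 -67.9  64.4] th -91.84 F [ 0.4 -0.8 -1.8] w 12.9 SHIFT [-0.0002 -0.0003  0.0186] TURN -0.04 tilt [-0.0063  0.0014 -1.    ]
```

Clean entry, with the tip about 22 mm in. On to the first ring.

step_arm([
  [[0,0,0.0015,0],[0,0,0.003,0],[0,0,0.0045,0],[0,0,0.006,0],[0,0,0.0075,0]],
])

```text
time: 11.23
tool_pos: [503.6, -75.1, 64.3]
tcp_rot: [-1.876, 1.564, 2.804]
contact_force: [-0.2, 2.8, -2.2]
grip_width: 12.9
```

step_arm([
  [[0,0,0.0015,0],[0,0,0.003,0],[0,0,0.0045,0],[0,0,0.006,0],[0,0,0.0075,0]],
])

```text
time: 11.65
tool_pos: [503.3, -82.4, 64.3]
tcp_rot: [-1.92, 1.563, 2.76]
contact_force: [-0.8, 4.9, -2.9]
grip_width: 13.3
```

step_arm([
  [[0,0,0.0015,0],[0,0,0.003,0],[0,0,0.0045,0],[0,0,0.006,0],[0,0,0.0075,0]],
])

```text
time: 12.07
tool_pos: [503.0, -89.8, 64.2]
tcp_rot: [-1.956, 1.563, 2.724]
contact_force: [0.4, 5.4, -0.8]
grip_width: 13.3
```

```bash
python3 -c "
from h import *
along(-60)"
```

```text
grasp s -96.7 lateral(+x) -0.08
t 12.07 tcp [503.  -89.8  64.2] th -91.85 F [ 0.4  5.4 -0.8] w 13.3 SHIFT [-0.0005  0.0001  0.0367] TURN -0.05 tilt [-0.0071  0.0032 -1.    ]
```

step_arm([
  [[0,0,0.002,0],[0,0,0.004,0],[0,0,0.006,0],[0,0,0.008,0],[0,0,0.01,0]],
])

```text
time: 12.48
tool_pos: [502.5, -99.7, 64.1]
tcp_rot: [-2.001, 1.563, 2.679]
contact_force: [1.0, 4.5, -1.9]
grip_width: 12.7
```

step_arm([
  [[0,0,0.002,0],[0,0,0.004,0],[0,0,0.006,0],[0,0,0.008,0],[0,0,0.01,0]],
])

```text
time: 12.9
tool_pos: [502.1, -109.5, 64.0]
tcp_rot: [-2.038, 1.562, 2.642]
contact_force: [2.2, 5.6, -2.1]
grip_width: 12.7
```

step_arm([
  [[0,0,0.002,0],[0,0,0.004,0],[0,0,0.006,0],[0,0,0.008,0],[0,0,0.01,0]],
])

```text
time: 13.32
tool_pos: [501.6, -119.1, 63.8]
tcp_rot: [-2.114, 1.561, 2.565]
contact_force: [0.9, 9.2, -2.7]
grip_width: 13.2
```

```bash
python3 -c "
from h import *
along(-56)"
```

```text
grasp s -67.4 lateral(+x) -0.51
t 13.32 tcp [ 501.6 -119.1   63.8] th -91.86 F [ 0.9  9.2 -2.7] w 13.2 SHIFT [-0.0008  0.0005  0.0114] TURN -0.06 tilt [-0.0081  0.0053 -1.    ]
```

step_arm([
  [[-0.0003,0.0002,0.002,0],[-0.0006,0.0004,0.004,0],[-0.0008,0.0005,0.006,0],[-0.0008,0.0005,0.008,0],[-0.0008,0.0005,0.01,0]],
])

```text
time: 13.73
tool_pos: [501.3, -127.7, 64.2]
tcp_rot: [-2.226, 1.559, 2.453]
contact_force: [1.3, 11.4, -1.8]
grip_width: 13.1
```

step_arm([
  [[0,0,0,0],[0,0,0,0],[0,0,0,0],[0,0,0,0],[0,0,0,0]],
], jaw=0)

```text
time: 14.15
tool_pos: [501.5, -128.2, 64.5]
tcp_rot: [-2.218, 1.559, 2.462]
contact_force: [0.7, -0.9, 0.5]
grip_width: 41.8
```

step_arm([
  [[0,0,0,0],[0,0,0,0],[0,0,0,0],[0,0,0,0],[0,0,0,0]],
])

```text
time: 14.57
tool_pos: [501.5, -128.2, 64.5]
tcp_rot: [-2.217, 1.559, 2.463]
contact_force: [0.8, 0.4, -1.1]
grip_width: 75.2
```

step_arm([
  [[0,0,0,0],[0,0,0,0],[0,0,0,0],[0,0,0,0],[0,0,0,0]],
])

```text
time: 14.98
tool_pos: [501.5, -128.2, 64.5]
tcp_rot: [-2.214, 1.559, 2.465]
contact_force: [0.1, -0.5, -0.5]
grip_width: 91.9
```

```bash
python3 - <<'E'
from h import *
along(-173,z=150)
E
```

```text
grasp s -58.3 lateral(+x) -0.36
t 14.98 tcp [ 501.5 -128.2   64.5] th -91.88 F [ 0.1 -0.5 -0.5] w 91.9 SHIFT [-0.0847 -0.0006 -0.1152] TURN -0.08 tilt [-0.0089  0.0071 -0.9999]
```

Released; the axle stays in the hub. The open jaws straddle the flange with room to spare, so I'll slide back level to the handle.

step_arm([
  [[0,0,-0.025,0],[0,0,-0.055,0],[0,0,-0.085,0],[0,0,-0.105,0],[0.0005,-0.0005,-0.115,0]],
])

```text
time: 15.4
tool_pos: [504.6, -11.0, 64.8]
tcp_rot: [-2.243, 1.559, 2.439]
contact_force: [0.1, -0.5, -0.7]
grip_width: 92.1
```

step_arm([
  [[0,0,0,0],[0,0,0,0],[0,0,0,0],[0,0,0,0],[0,0,0,0]],
])

```text
time: 15.82
tool_pos: [504.7, -12.1, 64.8]
tcp_rot: [-2.237, 1.559, 2.443]
contact_force: [0.4, -0.4, 0.0]
grip_width: 91.7
```

```bash
python3 - <<'E'
from h import *
along(-173,z=64.5)
c=cap('wrist'); save(c,'w3.png'); t=cap('top')
h=np.radians(-91.8); d=np.array([np.cos(h),np.sin(h),0]); m=np.array([500,-186.5,83.])
for s in (-118,-173,-233): print(s,proj(c,[m+s*d]).round(1),proj(t,[m+s*d]).round(1))
a=cv2.imread('pics/w3.png'); b=cv2.resize(t['color'][190:245,240:370],(512,217),interpolation=cv2.INTER_CUBIC)[...,::-1]
cv2.imwrite('pics/w3.png',np.vstack([a,b]))
E
```

```text
grasp s -174.5 lateral(+x) -0.77
t 15.82 tcp [504.7 -12.1  64.8] th -91.85 F [ 0.4 -0.4  0. ] w 91.7 SHIFT [0.0003 0.0008 0.0015] TURN -0.05 tilt [-0.0087  0.0073 -0.9999]
-118 [[255.3 340.7]] [[303.5 215.7]]
-173 [[255.4 256.7]] [[280.7 214.7]]
-233 [[255.5 142.4]] [[255.9 213.6]]
```

View pics/w3.png

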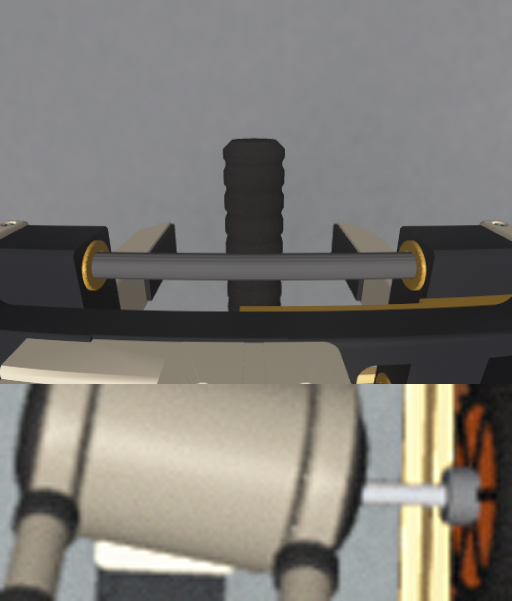

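The shaft is in the hub. The handle is centred between the pads (u≈254, end at v≈142), as predicted, so I'll grip it.

step_arm([
  [[0,0.0004,0,0],[0,0.0004,0,0],[0,0.0004,0,0],[0,0.0004,0,0],[0,0.0004,0,0]],
], jaw=1)

```text
time: 16.33
tool_pos: [505.1, -11.8, 64.8]
tcp_rot: [-2.237, 1.559, 2.443]
contact_force: [-0.4, 0.1, -0.2]
grip_width: 63.1
```

step_arm([
  [[0,0,0,0],[0,0,0,0],[0,0,0,0],[0,0,0,0],[0,0,0,0]],
])

```text
time: 16.75
tool_pos: [505.0, -11.8, 64.8]
tcp_rot: [-2.237, 1.559, 2.444]
contact_force: [0.1, -0.1, 0.1]
grip_width: 30.1
```

step_arm([
  [[0,0,0,0],[0,0,0,0],[0,0,0,0],[0,0,0,0],[0,0,0,0]],
])

```text
time: 17.17
tool_pos: [505.1, -11.8, 64.8]
tcp_rot: [-2.235, 1.559, 2.445]
contact_force: [0.0, -0.3, 0.6]
grip_width: 29.3
```

step_arm([
  [[0,0,0.002,0],[0,0,0.004,0],[0,0,0.006,0],[0,0,0.008,0],[0,0,0.01,0]],
])

```text
time: 17.58
tool_pos: [504.3, -19.5, 64.5]
tcp_rot: [-2.387, 1.556, 2.294]
contact_force: [0.3, 11.8, -0.0]
grip_width: 29.4
```

```bash
python3 -c "
from h import *
along(-100)"
```

```text
grasp s -167.1 lateral(+x) -0.91
t 17.58 tcp [504.3 -19.5  64.5] th -91.84 F [ 0.3 11.8 -0. ] w 29.4 SHIFT [-0.0008  0.001   0.0671] TURN -0.04 tilt [-0.0097  0.011  -0.9999]
```

step_arm([
  [[0,0.0004,0.005,0],[-0.0003,0.0008,0.009,0],[-0.0003,0.001,0.013,0],[-0.0003,0.001,0.017,0],[-0.0003,0.001,0.021,0]],
])

```text
time: 18.0
tool_pos: [504.1, -38.1, 64.3]
tcp_rot: [-2.477, 1.552, 2.203]
contact_force: [0.5, 13.8, 0.9]
grip_width: 29.2
```

step_arm([
  [[0,0,0.005,0],[0,0,0.009,0],[0,0,0.013,0],[0,0,0.017,0],[0,0,0.021,0]],
])

```text
time: 18.42
tool_pos: [503.1, -56.7, 63.9]
tcp_rot: [-2.549, 1.549, 2.13]
contact_force: [1.5, 13.5, 0.5]
grip_width: 29.5
```

```bash
python3 -c "
from h import *
along(-70)"
```

```text
grasp s -129.9 lateral(+x) -0.98
t 18.42 tcp [503.1 -56.7  63.9] th -91.87 F [ 1.5 13.5  0.5] w 29.5 SHIFT [-0.0019  0.001   0.0598] TURN -0.07 tilt [-0.0118  0.0188 -0.9998]
```

step_arm([
  [[-0.0003,0.0004,0.008,0],[-0.0006,0.0008,0.015,0],[-0.001,0.001,0.022,0],[-0.0013,0.001,0.029,0],[-0.0015,0.001,0.036,0]],
])

```text
time: 18.83
tool_pos: [502.5, -90.1, 64.6]
tcp_rot: [-2.601, 1.544, 2.079]
contact_force: [1.1, 14.8, 2.4]
grip_width: 29.5
```

```bash
python3 -c "
from h import *
along(-70)"
```

```text
grasp s -96.4 lateral(+x) -0.55
t 18.83 tcp [502.5 -90.1  64.6] th -91.88 F [ 1.1 14.8  2.4] w 29.5 SHIFT [-0.0007  0.0006  0.0264] TURN -0.08 tilt [-0.013   0.0233 -0.9996]
```

step_arm([
  [[0,0.0004,0.007,0],[-0.0003,0.0005,0.013,0],[-0.0005,0.0005,0.019,0],[-0.0006,0.0005,0.025,0],[-0.0007,0.0005,0.029,0]],
])

```text
time: 19.25
tool_pos: [501.7, -116.4, 64.6]
tcp_rot: [-2.645, 1.539, 2.034]
contact_force: [1.1, 14.3, 4.1]
grip_width: 29.2
```

step_arm([
  [[0,0,0.002,0],[0,0,0.0035,0],[0,0,0.005,0],[0,0,0.0065,0],[0,0,0.008,0]],
])

```text
time: 19.67
tool_pos: [501.5, -121.3, 64.6]
tcp_rot: [-2.699, 1.535, 1.98]
contact_force: [2.0, 14.5, 5.6]
grip_width: 29.3
```

```bash
python3 - <<'E'
from h import *
along(-57)
t=cap('top'); b=cv2.resize(t['color'][190:245,290:380],(720,440),interpolation=cv2.INTER_CUBIC)[...,::-1]; cv2.imwrite('pics/t4.png',b)
im=cv2.cvtColor(t['color'],cv2.COLOR_RGB2HSV).astype(int); m=(im[...,0]>100)&(im[...,0]<125)&(im[...,1]>140); m[:195]=0;m[240:]=0;m[:,:300]=0;m[:,380:]=0
v,u=np.nonzero(m); print('blue',len(u), u.min() if len(u) else 0,u.max() if len(u) else 0)
E
```

```text
grasp s -65.2 lateral(+x) -0.6
t 19.67 tcp [ 501.5 -121.3   64.6] th -91.91 F [ 2.  14.5  5.6] w 29.3 SHIFT [-0.0002  0.0006  0.0082] TURN -0.11 tilt [-0.0142  0.0327 -0.9994]
blue 0 0 0
```

step_arm([
  [[-0.0005,0.0003,0.003,0],[-0.0007,0.0005,0.0045,0],[-0.0007,0.0005,0.006,0],[-0.0007,0.0005,0.007,0],[-0.0007,0.0005,0.008,0]],
])

```text
time: 20.13
tool_pos: [501.4, -126.7, 65.1]
tcp_rot: [-2.719, 1.531, 1.96]
contact_force: [1.2, 14.5, 4.1]
grip_width: 29.0
```

```bash
python3 -c "
from h import *
along(-57)"
```

```text
grasp s -59.8 lateral(+x) -0.49
t 20.13 tcp [ 501.4 -126.7   65.1] th -91.91 F [ 1.2 14.5  4.1] w 29.0 SHIFT [0.0004 0.0005 0.0029] TURN -0.11 tilt [-0.0152  0.0369 -0.9992]
```

step_arm([
  [[-0.0004,0,0.003,0],[-0.0004,0,0.004,0],[-0.0004,0,0.005,0],[-0.0004,0,0.0055,0],[-0.0004,0,0.006,0]],
])

```text
time: 20.55
tool_pos: [501.1, -129.4, 65.3]
tcp_rot: [-2.746, 1.526, 1.933]
contact_force: [3.1, 17.0, 2.2]
grip_width: 28.8
```

```bash
python3 -c "
from h import *
along(-57)"
```

```text
grasp s -57.1 lateral(+x) -0.74
t 20.55 tcp [ 501.1 -129.4   65.3] th -91.92 F [ 3.1 17.   2.2] w 28.8 SHIFT [0.0007 0.0008 0.0001] TURN -0.12 tilt [-0.0159  0.042  -0.999 ]
```

step_arm([
  [[0,0.0003,0.003,0],[0,0.0004,0.0035,0],[0,0.0004,0.004,0],[0,0.0004,0.0045,0],[0,0.0004,0.005,0]],
])

```text
time: 20.97
tool_pos: [501.0, -129.6, 65.2]
tcp_rot: [-2.778, 1.518, 1.901]
contact_force: [4.0, 23.2, 6.1]
grip_width: 29.4
```

```bash
python3 - <<'E'
from h import *
along(-57)
t=cap('scene'); m=proj(t,[[500,-186.5,83]])[0]; u0,v0=int(m[0])-25,int(m[1])-35; print(m,u0,v0)
t2=cap('top')
a=cv2.resize(t['color'][v0:v0+65,u0:u0+75],(600,520),interpolation=cv2.INTER_CUBIC)[...,::-1]; cv2.imwrite('pics/s4.png',a)
E
```

```text
grasp s -56.9 lateral(+x) -0.75
t 20.97 tcp [ 501.  -129.6   65.2] th -91.96 F [ 4.  23.2  6.1] w 29.4 SHIFT [ 0.0006  0.0008 -0.0001] TURN -0.16 tilt [-0.017   0.0496 -0.9986]
[211.91543415 153.32333189] 186 118
```

View pics/s4.png

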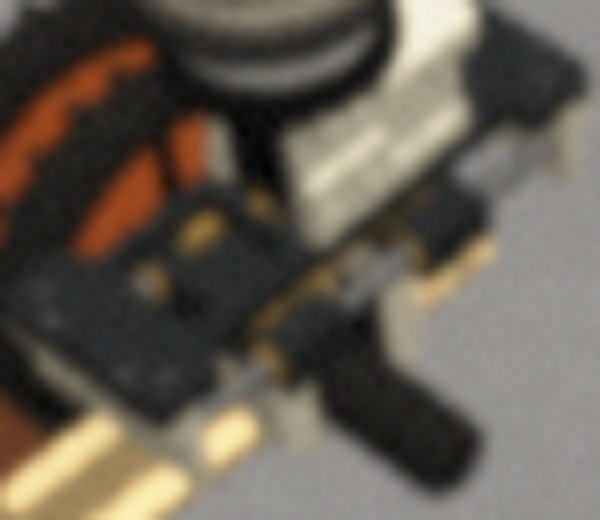

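step_arm([
  [[0,0,0.004,0],[0,0,0.005,0],[0,0,0.0058,0],[0,0,0.0062,0],[0,0,0.0062,0]],
])

```text
time: 21.48
tool_pos: [501.0, -129.8, 65.1]
tcp_rot: [-2.82, 1.51, 1.858]
contact_force: [5.8, 27.6, 7.2]
grip_width: 29.3
```

```bash
python3 - <<'E'
from h import *
along(-57)
t=cap('scene'); h=np.radians(-91.8); d=np.array([np.cos(h),np.sin(h),0]); m=np.array([500,-186.5,83.])
print(proj(t,[m-115*d,m-110*d,m-121*d]))
E
```

```text
grasp s -56.7 lateral(+x) -0.77
t 21.48 tcp [ 501.  -129.8   65.1] th -91.99 F [ 5.8 27.6  7.2] w 29.3 SHIFT [ 0.0005  0.0008 -0.0003] TURN -0.19 tilt [-0.0173  0.0586 -0.9981]
[[242.45479762 176.19367345]
 [241.07596563 175.16114784]
 [244.11579852 177.43749171]]
```

The tool has stopped moving at the predicted home position and the force went from 14.5 to 27.6 N, so the flange is bearing. One more steady press, with the side loads eased, before I let go.

step_arm([
  [[-0.0007,0.0008,0.005,0],[-0.0007,0.0008,0.006,0],[-0.0007,0.0008,0.0064,0],[-0.0007,0.0008,0.0064,0],[-0.0007,0.0008,0.0064,0]],
])

```text
time: 21.95
tool_pos: [501.0, -129.9, 65.1]
tcp_rot: [-2.826, 1.499, 1.852]
contact_force: [3.6, 28.0, 4.3]
grip_width: 29.3
```

```bash
python3 -c "
from h import *
along(-57)"
```

```text
grasp s -56.6 lateral(+x) -0.82
t 21.95 tcp [ 501.  -129.9   65.1] th -92.02 F [ 3.6 28.   4.3] w 29.3 SHIFT [ 0.0006  0.0008 -0.0003] TURN -0.22 tilt [-0.0198  0.0687 -0.9974]
```

step_arm([
  [[0,0,0,0],[0,0,0,0],[0,0,0,0],[0,0,0,0],[0,0,0,0]],
], jaw=0)

```text
time: 22.37
tool_pos: [501.0, -130.5, 65.2]
tcp_rot: [-2.828, 1.5, 1.85]
contact_force: [0.3, 0.1, 0.2]
grip_width: 57.7
```

step_arm([
  [[0,0,0,0],[0,0,0,0],[0,0,0,0],[0,0,0,0],[0,0,0,0]],
])

```text
time: 22.78
tool_pos: [501.0, -130.6, 65.2]
tcp_rot: [-2.827, 1.5, 1.85]
contact_force: [-0.1, -0.1, -0.1]
grip_width: 89.8
```

step_arm([
  [[0,0,0,0],[0,0,0,0],[0,0,0,0],[0,0,0,0],[0,0,0,0]],
])

```text
time: 23.2
tool_pos: [501.0, -130.6, 65.2]
tcp_rot: [-2.827, 1.5, 1.85]
contact_force: [-0.1, 0.4, -0.4]
grip_width: 91.9
```

step_arm([
  [[-0.01,0,-0.004,0],[-0.03,0,-0.012,0],[-0.06,0,-0.025,0],[-0.09,0,-0.04,0],[-0.12,0,-0.05,0]],
])

```text
time: 23.62
tool_pos: [504.8, -87.7, 190.3]
tcp_rot: [-2.827, 1.499, 1.85]
contact_force: [0.6, -0.5, 0.2]
grip_width: 92.1
```

step_arm([
  [[-0.03,0,-0.035,0],[-0.06,0,-0.07,0],[-0.09,0,-0.105,0],[-0.11,0,-0.14,0],[-0.11,0,-0.15,0]],
])

```text
time: 24.03
tool_pos: [512.8, 57.1, 315.4]
tcp_rot: [-2.928, 1.501, 1.751]
contact_force: [0.7, 0.1, -0.4]
grip_width: 91.8
```

```bash
python3 - <<'E'
from h import *
along(-57)
t=cap('top'); s=cap('scene')
h=np.radians(-91.8); d=np.array([np.cos(h),np.sin(h),0]); m=np.array([500,-186.5,83.])
print(proj(t,[m,m-115*d]),proj(s,[m,m-115*d]))
a=cv2.resize(t['color'][90:330,230:440],(525,600),interpolation=cv2.INTER_CUBIC)
b=cv2.resize(s['color'][130:200,180:265],(275,226),interpolation=cv2.INTER_CUBIC)
o=np.zeros((600,800,3),np.uint8);o[:,:525]=a;o[:226,525:]=b; cv2.imwrite('pics/end.png',o[...,::-1])
t0=pickle.load(open('top0.pkl','rb'))
hs=lambda c:cv2.cvtColor(c['color'],cv2.COLOR_RGB2HSV).astype(int)
for n,(y0,y1,x0,x1) in dict(ball=(90,140,225,275),mug=(95,145,308,362),shk=(270,325,380,432)).items():
    print(n,'mean abs diff',np.abs(t['color'][y0:y1,x0:x1].astype(int)-t0['color'][y0:y1,x0:x1]).mean().round(1))
E
```

```text
grasp s -243.9 lateral(+x) 5.18
t 24.03 tcp [512.8  57.1 315.4] th -91.95 F [ 0.7  0.1 -0.4] w 91.8 SHIFT [ 0.2374 -0.0012  0.2037] TURN -0.15 tilt [-0.0125  0.069  -0.9975]
[[352.21668088 217.73454287]
 [304.73164998 215.72660491]] [[211.91543415 153.32333189]
 [242.45479762 176.19367345]]
ball mean abs diff 8.1
mug mean abs diff 6.3
shk mean abs diff 4.8
```

View pics/end.png

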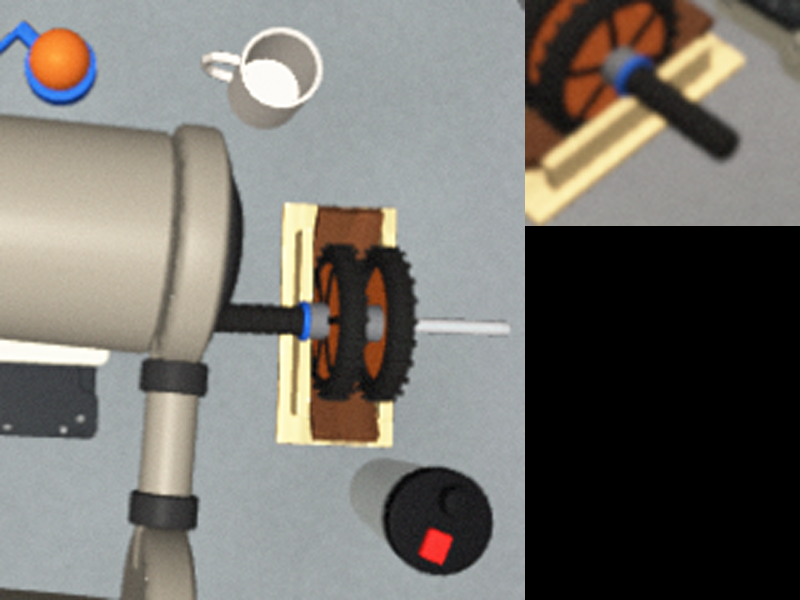

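The flange sits flush on the hub at (308,320), with the shaft out the far side to (510,327). The mug, ball, collar and shaker look where they were. Handing in.

```bash
python3 -c "
from h import *
print(bot.close_job())"
```

```text
the job is handed in; nothing more can be done
None
```

The axle is home in the wheel's hub and released, and I handed the job in at about 24 s of the 72 s allowed; no verdict is reported.

- **First push:** I gripped the bare shaft about 60 mm ahead of the flange. The tip went in about 82 mm, and the drag was 5 N at the first ring and 11 N at the second.
- **Regrasp:** I let go, then took the rubber handle about 56 mm behind the flange, with the flange still about 118 mm from the hub.
- **Seating:** Drag held near 14.5 N until the axle stopped at the predicted home position. I then pressed to 28 N, which puts about 13 N on the flange beyond the drag. That figure comes from the wrist force; I had no direct reading of the flange or hub contact force.
- **Last checks:** The final picture shows the blue flange flush on the hub, the axle in line with it, and the shaft out the far side. The mug, shaker, collar and ball show no visible shift from the first picture. After release the gripper was open and clear, with contact force near 0 N.
- **Tool tilt:** Under the pushing load the tool's tilt crept to about 0.07 rad. Side loads stayed at or below about 7 N, and the axle shows no tilt in the final picture.

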